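# Size a microscope mounting pin on the hole gauge

### The job

Find the size of the microscope mounting pin that hangs in the single square holder: push it at the holes of the gauge plate one after another, starting with the narrowest, each time pressing with roughly 5 to 25 N and no more, until you come to the first hole it passes. Ease it down through that hole in the fingers, without letting it drop, until its collar lies flat on the plate, and leave it standing there. Leave the two spare pins in their rack and do not disturb the petri dish, the remote control or the mouse.

Things in the scene. Friction and masses are not known exactly. Their poses are not given: they have to be found in the camera images.
- pin_a: One of three look-alike steel pins: shank 30 mm long, above it a collar 30 mm across and 5 mm thick, then a round dark grip head 22 mm across, 36 mm tall. Shanks are 12.5, 15.5 and 18.5 mm across; which pin has which, and which hangs in the single holder, is not told. Mass 0.1 to 0.2 kg. Origin: middle of the collar's underside; z up through the head.
- pin_b: One of three look-alike steel pins: shank 30 mm long, above it a collar 30 mm across and 5 mm thick, then a round dark grip head 22 mm across, 36 mm tall. Shanks are 12.5, 15.5 and 18.5 mm across; which pin has which, and which hangs in the single holder, is not told. Mass 0.1 to 0.2 kg. Origin: middle of the collar's underside; z up through the head.
- pin_c: One of three look-alike steel pins: shank 30 mm long, above it a collar 30 mm across and 5 mm thick, then a round dark grip head 22 mm across, 36 mm tall. Shanks are 12.5, 15.5 and 18.5 mm across; which pin has which, and which hangs in the single holder, is not told. Mass 0.1 to 0.2 kg. Origin: middle of the collar's underside; z up through the head.
- pin_a_tip (a point): Centre of the foot of pin_a's shank, 30 mm below the underside of its collar; the foot's edge is broken by 0.7 mm.
- pin_b_tip (a point): Centre of the foot of pin_b's shank, 30 mm below the underside of its collar; the foot's edge is broken by 0.7 mm.
- pin_c_tip (a point): Centre of the foot of pin_c's shank, 30 mm below the underside of its collar; the foot's edge is broken by 0.7 mm.
- gauge: Gauge fixed to the desk: aluminium plate 56 x 132 x 12 mm, top 45 mm above the desk, open below, on a foot at each end with rubber pads: pressed, it sinks straight down 1 mm per 8 N. Three holes in a row along its y, 38 mm apart, wider towards +y. A pin passes its hole with 1.5 mm to spare in diameter; narrower ones stop it at the rim. Origin: middle of the underside, on the desk.
- gauge_hole0 (a point): Centre of the mouth of hole 0 (14 mm wide, the narrowest), on the plate's top face; gauge axes.
- gauge_hole1 (a point): Centre of the mouth of hole 1 (17 mm wide), on the plate's top face; gauge axes.
- gauge_hole2 (a point): Centre of the mouth of hole 2 (20 mm wide, the widest), on the plate's top face; gauge axes.
- holder_seat (a point): Centre of the mouth of the single holder, on its top face. The holder is a black block 56 x 56 mm, 42 mm tall, fixed, with one bore 23 mm wide; the pin to be sized hangs in it, its collar resting on the top.
- rack: Black block 130 x 56 mm, 42 mm tall, fixed, with two 23 mm bores 70 mm apart along its x, in which the two spare pins hang by their collars. Origin: middle of the underside.
- dish: Closed clear petri dish, 94 mm across, 16 mm tall, loose. Origin: middle of the underside.
- remote: Small black remote control, 40 x 110 x 14 mm, long along its y, loose. Origin: middle of the underside.
- mouse: Black computer mouse, 100 x 60 x 32 mm, long along its x, loose. Origin: middle of the underside.
There are look-alikes about, which are no part of the job. Leave any yellow look-alike of the pin_a alone. Leave any green look-alike of the part that bears holder_seat alone.

How it is judged:
By the outcome, as a careful person would: the job done as asked, in the order asked, and still so for the second after the job is handed in, with the robot touching nothing.
It also fails if it takes over 72 s, if anything falls off the work surface, if the arm or the gripper's body presses on something with over 40 N, if the wrist force passes 120 N, or if a joint passes its speed limit or range.

### The arm

A 7-joint arm with a two-finger parallel gripper is mounted at the origin on the work surface. World frame = base frame: x ahead of the robot, y to its left, z up, the work surface at z = 0. Lengths are in mm, angles in rad, forces in N, time in s.
With the tool pointing down it reaches from about 400 to 750 mm from the base axis. Payload 19.5 kg.
Tool frame: the origin (TCP) lies on the centre line of the jaws, within the pads' length; the fingertips stand 17 mm ahead of it and the grasp point (between the pads) lies 2 mm behind it; z points along the fingers, y is the line along which they close (so a half turn about z gives the same grasp; the last joint's range is limited). The gripper opens to 85 mm and grips with 20 to 120 N. Pads are 22 mm wide; open, the fingers measure 114 mm over their backs; the gripper's body (76 mm by 85 mm) begins 54 mm behind the grasp point. The pads swing forward as they close: fully open they stand 13 mm farther back than shut.
Start: joints at [1.227, 0.707, -0.028, 1.485, 0.022, 0.951, -0.075], TCP at [170.905, -548.985, 211.568] pointing down, gripper open.
Joint ranges: [-2.71, 2.71], [-0.32, 2.16], [-1.57, 1.52], [0, 2.45], [-1.46, 4.6], [0, 2.02], [-2.83, 2.83]. Speed limits (rad/s): [1.89, 1.89, 2.57, 2.57, 3.01, 3.01, 3.01].

### API

Orientations are given as a unit quaternion [w, x, y, z].
In Python, from rig import manip gives the robot as it stands. The module is installed in compiled form; this text tells all that it offers.
- The arm moves only by the tool apply_moves, never from a script. Its argument "plan" is a list of rows, each an object with "grip": the closure, from -1 (fully open) to 1 (shut); "travel": the shift along the tool's x, y, z in m, a list of three; "dr": the turn, a rotation vector about the tool's x, y, z in rad, a list of three. A call has 1 to 5 rows; each row shifts and turns the commanded pose from where the row before left it, along the tool's axes as they then stand; what a row does not reach is not made up. A row lasts 1/8 s, in which the tool goes at most 62.5 mm and 10.7 degrees, less where a joint would pass 70% of its speed; a pose out of reach is approached as far as the arm can. A call with a gripper value outside its range is refused whole. The fingers move at their own pace and stop on an object; the grip force is fixed at half the most. Time passes only in rows, so rows that do not move let the fingers close. It gives the time, the measured TCP pose, the force, the opening and the grip force at its end, in the units of the state.
- manip.state(): the state, without advancing time (a new reading comes with each control period).
- manip.camera(name): name is "scene" or "side" or "wrist"; returns a dict with "img" (400x640x3 uint8, red, green, blue), "mtx" (3x3 intrinsics, pixels), "R" (3x3) and "t" (3): a world point X has camera coordinates R X + t. Camera axes: x right, y down, z forward; pixel columns grow to the right and rows downward; lengths in mm; the calibration is good to about 2 mm. A picture is of the moment at which its call begins. There is no depth.
- manip.hand_in(): hands the job in; it is judged then, once.
Trained networks look in the newest picture that a camera, given by its name, has taken for a name from the list of things; names that differ only in an ending like _2 or _b are one class to them, and where a whole thing is asked for, a point or a joint stands for the part that bears it (a point fixed in the world has none). Each returns a list of dicts, best first, with "score" (0 to 1); they miss things now and then, are a little off and sometimes report something else, mostly with a low value. They report only what shows in the picture. A call takes as long as a camera call. They do not tell look-alikes from the thing itself.
- manip.outline_of(camera, name): "region" (400x640 bool, what is visible of it) and "bbox" ([left, top, right, bottom] in pixels, round what is visible of it).
The state is a dict: "clock": time; "joint_pos": joint angles; "joint_vel": joint speeds; "tau": joint torques, N m; "eef_pos": TCP position; "eef_rot": TCP orientation; "force": force on the tool from outside, world axes, zero at the start; "torque": the same for the moment, N m; "finger_gap": finger opening in mm; "grasp_force": force on a finger pad.
Only numpy, scipy, OpenCV 4.12 (cv2) and the standard library are available. Lean on these libraries where they do the work, as an engineer would, in place of code of your own. Each camera call takes 0.05 s, during which the arm holds its last target. There are 200 camera calls.

## Working session

There is one attempt and no reset: what is moved stays moved. The work goes in short steps, Python scripts to look and compute and a tool call to move; the robot and the scene stay as the last step left them, time stands still between calls to the robot, and variables do not carry over. Pictures are saved under pics/ and viewed, at most 10 in all, crops included, and the job is handed in when it is done.

Besides the shell and the picture viewer there is one more tool, called after "Request:" in YAML: its name, and indented under it one key for each argument. apply_moves: Moves the arm, as the interface text tells. Its arguments: {"type":"object","properties":{"plan":{"type":"array","items":{"type":"object","properties":{"grip":{"type":"number"},"travel":{"type":"array","items":{"type":"number"}},"dr":{"type":"array","items":{"type":"number"}}}}}},"required":["plan"]}

```bash
mkdir -p pics; cat > h.py <<'E'
import numpy as np, cv2
from rig import manip
def snap(n,f=None):
    c=manip.camera(n)
    if f: cv2.imwrite('pics/'+f,c['img'][:,:,::-1])
    return c
def ray(c,u,v,z):
    R=np.array(c['R']);t=np.array(c['t']);C=-R.T@t
    d=R.T@np.linalg.inv(c['mtx'])@np.array([u,v,1.]);return C+d*(z-C[2])/d[2]
def proj(c,X):
    p=np.array(c['mtx'])@(np.array(c['R'])@np.array(X,float)+np.array(c['t']));return p[:2]/p[2]
E
python3 - <<'E'
from h import *
c={n:snap(n,n+'0.png') for n in('scene','side')}
for n in c:
  for o in('pin_a','gauge','holder_seat','rack','dish','remote','mouse'):
    for d in manip.outline_of(n,o):
      m=d['region'];v,u=np.nonzero(m)
      if d['score']>.2: print(n,o,round(d['score'],2),np.round(d['bbox']),ray(c[n],u.mean(),v.mean(),45).round())
s=manip.state();print(s['clock'],s['eef_pos'],s['eef_rot'],s['force'])
E
```

```text
scene pin_a 0.56 [248. 241. 260. 259.] [ 487. -222.   45.]
scene pin_a 0.49 [219. 234. 234. 251.] [ 405. -246.   45.]
scene gauge 0.74 [382. 117. 384. 130.] [458. 374.  45.]
scene gauge 0.68 [325. 168. 361. 216.] [531.  87.  45.]
scene holder_seat 0.66 [234. 297. 266. 334.] [ 603. -351.   45.]
scene holder_seat 0.6 [183. 219. 212. 251.] [ 332. -279.   45.]
scene rack 0.61 [365. 125. 410. 161.] [517. 324.  45.]
scene rack 0.23 [326. 164. 360. 208.] [525.  99.  45.]
scene dish 0.88 [361. 229. 400. 263.] [722.  11.  45.]
scene remote 0.85 [284. 272. 315. 315.] [ 657. -235.   45.]
scene mouse 0.78 [178. 269. 221. 304.] [ 460. -377.   45.]
scene mouse 0.58 [326. 168. 362. 216.] [530.  88.  45.]
scene mouse 0.4 [323. 166. 359. 206.] [525.  99.  45.]
side pin_a 0.85 [298. 307. 314. 340.] [469. 347.  45.]
side pin_a 0.72 [261. 295. 280. 326.] [539. 328.  45.]
side pin_a 0.62 [374. 158. 385. 182.] [ 403. -233.   45.]
side pin_a 0.58 [339. 150. 348. 172.] [ 499. -256.   45.]
side gauge 0.56 [293. 220. 322. 274.] [514. 139.  45.]
side holder_seat 0.83 [331. 163. 356. 187.] [ 487. -176.   45.]
side holder_seat 0.63 [302. 140. 332. 165.] [ 581. -297.   45.]
side holder_seat 0.61 [398. 160. 427. 188.] [ 317. -226.   45.]
side rack 0.65 [243. 307. 330. 368.] [492. 378.  45.]
side remote 0.87 [282. 163. 299. 186.] [ 622. -149.   45.]
side mouse 0.88 [349. 143. 388. 166.] [ 438. -309.   45.]
side mouse 0.74 [283. 164. 300. 185.] [ 622. -148.   45.]
side mouse 0.35 [292. 218. 321. 262.] [519. 117.  45.]
0.8 [ 170.89802176 -548.98523671  211.56442112] [-5.36266238e-05  9.88632802e-01  1.50350185e-01 -3.01822885e-05] [ 0.17914626 -0.3747208  -0.25775295]
```

View pics/scene0.png

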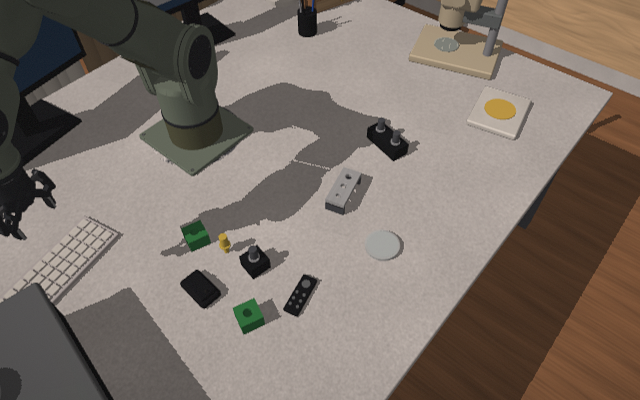

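View pics/side0.png

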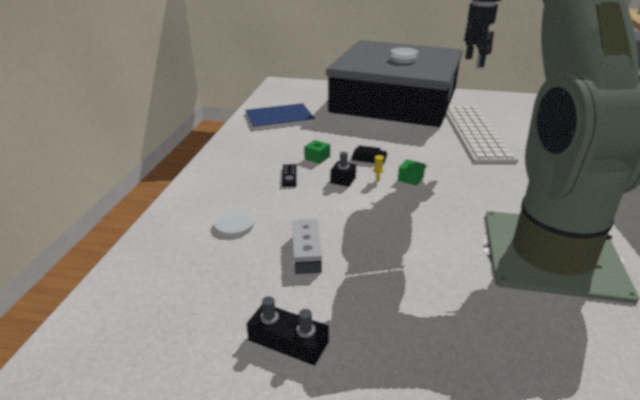

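The black holder with the pin is at scene (254,262) and side (343,172). The gauge is at scene (344,190), with its three holes in a row. The green blocks and the yellow pin are decoys.

```bash
cat >> h.py <<'E'
def tri(a,ua,b,ub):
    P=[np.array(c['mtx'])@np.c_[c['R'],c['t']] for c in(a,b)]
    X=cv2.triangulatePoints(P[0],P[1],np.array(ua,float),np.array(ub,float))[:,0];return X[:3]/X[3]
def rel(xyz):
    "tool-frame shift (m) to world target mm"
    from scipy.spatial.transform import Rotation as Ro
    s=manip.state();q=np.array(s['eef_rot']);R=Ro.from_quat(q[[1,2,3,0]])
    return (R.inv().apply(np.array(xyz)-s['eef_pos'])/1000).round(4)
E
python3 - <<'E'
from h import *
a=snap('scene');b=snap('side')
print('pin head',tri(a,(254,250),b,(343,158)),ray(a,254,250,70),ray(b,343,158,70))
for u in((350,178),(342,188),(337,199)):print('hole',ray(a,*u,45))
for u in((306,227),(306.5,237),(307,247.5)):print('hole side',ray(b,*u,45))
print('yellow',tri(a,(224,242),b,(378,167)))
print('green',ray(b,411,165,42),ray(b,317,145,42))
print(rel([498,-238,300]), manip.state()['clock'])
E
```

```text
pin head [ 494.89425308 -223.03246419   68.61870815] [ 495.92177366 -223.53092871   70.        ] [ 494.28604945 -220.63406371   70.        ]
hole [520.66771648 137.08356095  45.        ]
hole [526.35944779  93.23338059  45.        ]
hole [540.47527258  53.32622738  45.        ]
hole side [529.13216987  69.66797195  45.        ]
hole side [520.10834189 105.1997839   45.        ]
hole side [511.22694919 140.37825995  45.        ]
yellow [ 402.70826786 -244.70868625   40.25407796]
green [ 317.18822467 -269.26373964   42.        ] [ 588.57424967 -341.27645299   42.        ]
[ 0.4048 -0.1997 -0.0884] 0.9
```

Request:
apply_moves:
  plan:
    - {"grip":-1,"travel":[0.05,-0.0225,-0.006],"dr":[0,0,0]}
    - {"grip":-1,"travel":[0.05,-0.0225,-0.006],"dr":[0,0,0]}
    - {"grip":-1,"travel":[0.05,-0.0225,-0.006],"dr":[0,0,0]}
    - {"grip":-1,"travel":[0.05,-0.0225,-0.006],"dr":[0,0,0]}
    - {"grip":-1,"travel":[0.05,-0.0225,-0.006],"dr":[0,0,0]}

```text
clock: 1.52
eef_pos: [377.4, -366.0, 241.9]
eef_rot: [0.0, 0.989, 0.15, 0.0]
force: [-0.0, -0.8, -0.0]
finger_gap: 85.6
grasp_force: 0.0
```

Request:
apply_moves:
  plan:
    - {"grip":-1,"travel":[0.05,-0.0225,0.005],"dr":[0,0,0]}
    - {"grip":-1,"travel":[0.05,-0.0225,0.005],"dr":[0,0,0]}
    - {"grip":-1,"travel":[0.05,-0.0225,0],"dr":[0,0,0]}
    - {"grip":-1,"travel":[0.005,-0.03,0],"dr":[0,0,0]}
    - {"grip":-1,"travel":[0,0,0],"dr":[0,0,0]}

```text
clock: 2.15
eef_pos: [495.5, -226.1, 231.7]
eef_rot: [-0.0, 0.988, 0.152, 0.0]
force: [-0.3, -0.2, 0.5]
finger_gap: 85.3
grasp_force: 0.0
```

```bash
python3 - <<'E'
from h import *
c=snap('wrist','w1.png')
for d in manip.outline_of('wrist','pin_a'):print(d['score'],d['bbox'])
print(rel([495,-222,67]),proj(c,[495,-222,83]),proj(c,[495,-222,47]),manip.state()['clock'],manip.state()['eef_pos'])
E
```

```text
0.74 [316.6, 151.0, 343.6, 180.6]
0.55 [306.1, 225.5, 333.0, 259.2]
[ 0.0019 -0.0065  0.1648] [320.72721867 171.75655598] [321.20138765 164.35258617] 2.25 [ 495.11356932 -228.64941122  231.76842967]
```

View pics/w1.png

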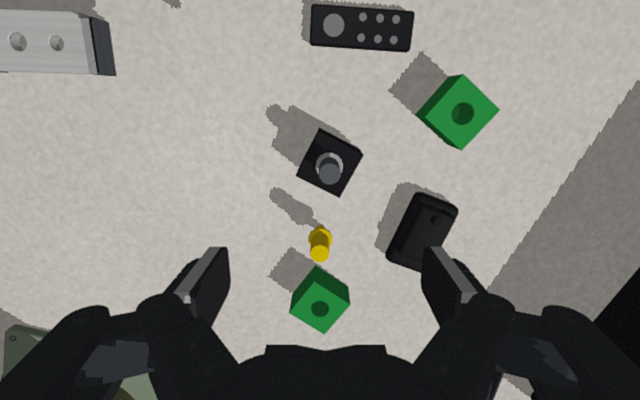

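The wrist view shows the black holder. The head top is at about (330,174) and the collar at about (329,163). The yellow decoy at (320,245) is clear of it.

```bash
python3 - <<'E'
from h import *
c=snap('wrist')
print(ray(c,330,174,83),ray(c,329,162,47), -np.array(c['R']).T@c['t'])
im=c['img'];cv2.imwrite('pics/w1c.png',cv2.resize(im[110:210,270:400,::-1],None,fx=6,fy=6,interpolation=cv2.INTER_CUBIC)[:600,:780])
E
```

```text
[ 495.16153075 -234.10394022   83.        ] [ 499.60436624 -232.10286919   47.        ] [ 563.67614075 -207.76425381  393.55848321]
```

View pics/w1c.png

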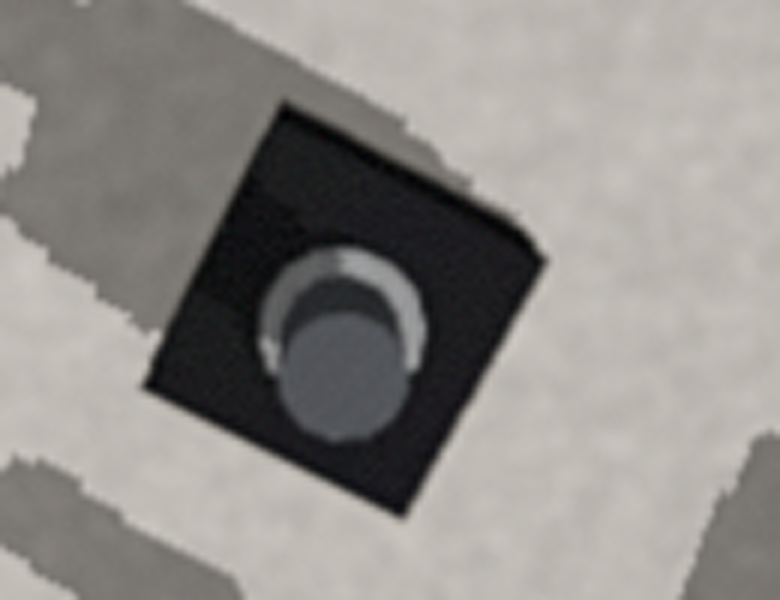

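```bash
python3 - <<'E'
from h import *
c=snap('wrist')
p=ray(c,327.3,172.5,83);print(p,ray(c,327.2,165,47),rel([p[0],p[1],130]))
s=manip.state();print(s['eef_pos'],s['eef_rot'],s['joint_pos'])
E
```

```text
[ 495.71886917 -231.51278243   83.        ] [ 495.77590515 -231.62088681   47.        ] [0.     0.0024 0.1016]
[ 494.97718471 -229.14685243  231.64117407] [ 1.86161079e-04  9.88736160e-01  1.49668875e-01 -2.36220052e-06] [ 0.35594546  0.63876913  0.0353599   1.5641815  -0.02572388  0.93891335
 -0.87079942]
```

Request:
apply_moves:
  plan:
    - {"grip":-1,"travel":[0,0.0024,0.05],"dr":[0,0,0]}
    - {"grip":-1,"travel":[0,0,0.05],"dr":[0,0,0]}
    - {"grip":-1,"travel":[0,0,0],"dr":[0,0,0]}

```text
clock: 2.72
eef_pos: [494.4, -230.6, 129.6]
eef_rot: [-0.001, 0.989, 0.15, -0.002]
force: [-0.4, -1.4, 0.9]
finger_gap: 85.4
grasp_force: 0.0
```

```bash
python3 - <<'E'
from h import *
c=snap('wrist')
im=c['img'];u,v=proj(c,[495.7,-231.5,70]).astype(int);print(u,v)
x0,y0=u-65,max(v-50,0);print(x0,y0,proj(c,[495.7,-231.5,83]),proj(c,[495.7,-231.5,47]))
cv2.imwrite('pics/w2c.png',cv2.resize(im[y0:y0+100,x0:x0+130,::-1],None,fx=6,fy=6,interpolation=cv2.INTER_CUBIC))
s=manip.state();print(s['eef_pos'],s['eef_rot'],manip.state()['clock'])
E
```

```text
326 198
261 148 [326.5396807  204.84478855] [326.51305785 189.91801681]
[ 495.54786425 -230.98394746  131.7761295 ] [-3.37935346e-04  9.88713674e-01  1.49815638e-01 -6.56928732e-04] 2.775
```

View pics/w2c.png

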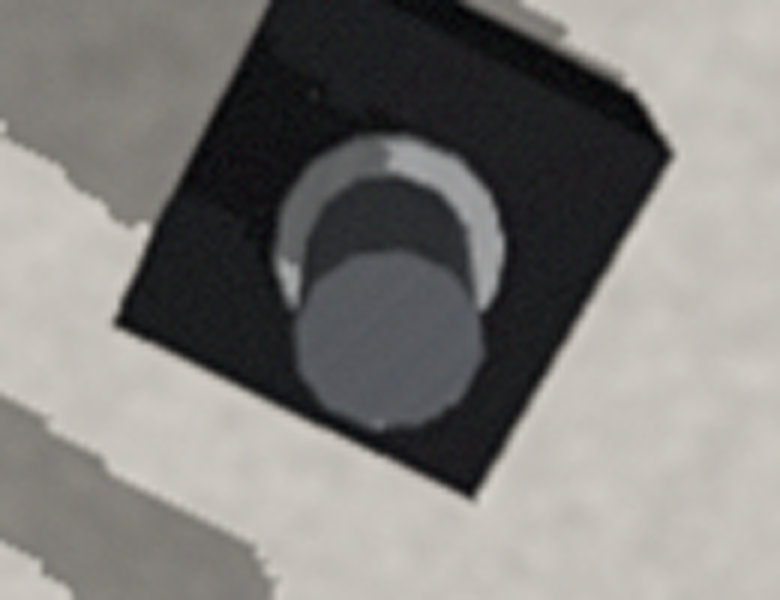

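Request:
apply_moves:
  plan:
    - {"grip":-1,"travel":[0,0,0.04],"dr":[0,0,0]}
    - {"grip":-1,"travel":[0,0,0.022],"dr":[0,0,0]}
    - {"grip":-1,"travel":[0,0,0],"dr":[0,0,0]}
    - {"grip":1,"travel":[0,0,0],"dr":[0,0,0]}
    - {"grip":1,"travel":[0,0,0],"dr":[0,0,0]}

```text
clock: 3.4
eef_pos: [496.5, -230.7, 71.0]
eef_rot: [0.0, 0.989, 0.15, 0.001]
force: [-0.6, 0.8, 0.1]
finger_gap: 51.9
grasp_force: 0.0
```

Request:
apply_moves:
  plan:
    - {"grip":1,"travel":[0,0,0],"dr":[0,0,0]}
    - {"grip":1,"travel":[0,0,0],"dr":[0,0,0]}
    - {"grip":1,"travel":[0,0,0],"dr":[0,0,0]}
    - {"grip":1,"travel":[0,0,0],"dr":[0,0,0]}

```text
clock: 3.9
eef_pos: [495.9, -230.4, 69.6]
eef_rot: [-0.0, 0.989, 0.15, -0.0]
force: [0.1, 0.3, 0.4]
finger_gap: 0.1
grasp_force: 0.0
```

```bash
python3 - <<'E'
from h import *
c=snap('wrist','w3.png')
s=manip.state();print(s['eef_pos'],s['eef_rot'],s['finger_gap'],s['grasp_force'])
E
```

```text
[ 495.89830793 -230.36368494   69.58020777] [-7.99049276e-05  9.88635909e-01  1.50329745e-01 -2.34187529e-05] 0.14534467105309473 0.0
```

View pics/w3.png

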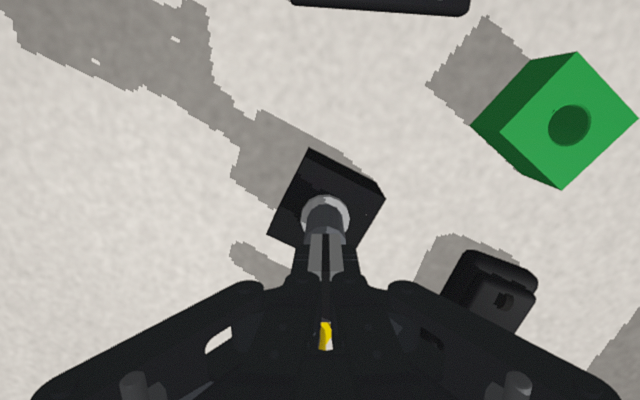

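```bash
python3 - <<'E'
from h import *
c=snap('wrist')
print(c['mtx'],np.array(c['R']).round(3),np.array(c['t']),-np.array(c['R']).T@c['t'])
for z in(47,53,70,83):print(z,proj(c,[495.9,-230.4,z]))
im=c['img'];cv2.imwrite('pics/w3c.png',cv2.resize(im[170:270,265:395,::-1],None,fx=6,fy=6,interpolation=cv2.INTER_CUBIC))
for n in('scene','side'):
  d=snap(n);print(n,proj(d,[495.9,-230.4,70]),proj(d,[495.9,-230.4,120]))
  if n=='side':cv2.imwrite('pics/s3c.png',cv2.resize(d['img'][110:210,280:410,::-1],None,fx=6,fy=6,interpolation=cv2.INTER_CUBIC))
E
```

```text
[[324.91051524   0.         325.20536685]
 [  0.         324.91051524 191.86297566]
 [  0.           0.           1.        ]] [[ 0.298 -0.955 -0.   ]
 [-0.916 -0.286  0.283]
 [-0.27  -0.084 -0.959]] [-368.10541135  391.52982716  356.75650735] [ 564.47146733 -209.55266156  231.36994094]
47 [324.46725766 219.27360743]
53 [324.44059836 222.9778316 ]
70 [324.35554373 234.79589859]
83 [324.27898949 245.43286471]
scene [252.05574478 251.77070912] [249.81358666 240.56029   ]
side [342.97341357 156.28132218] [343.4142761  138.93352193]
```

View pics/w3c.png

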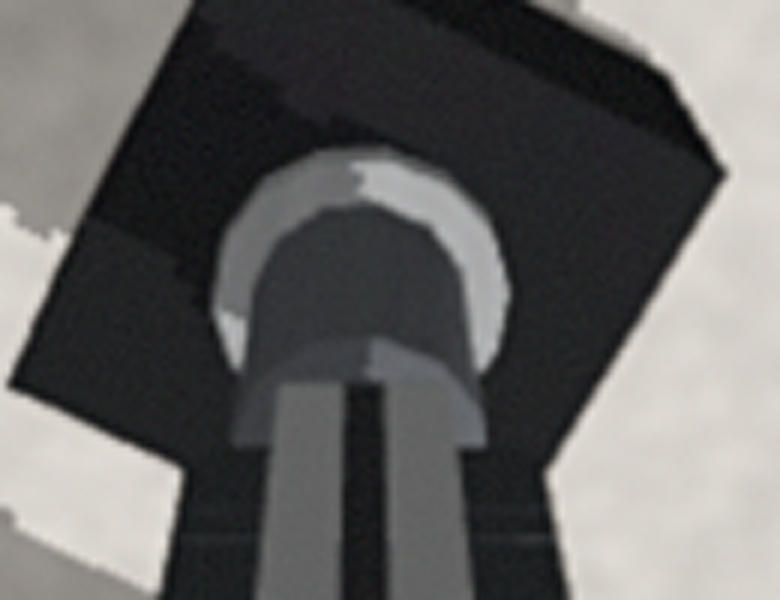

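View pics/s3c.png

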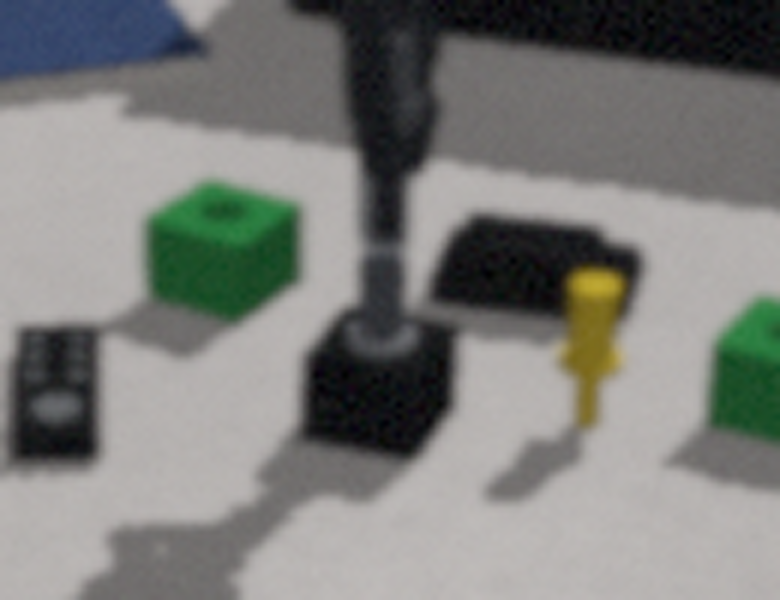

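The wrist and side crops show the shut fingers standing just above the pin's head, with tips at about z=85–93. The reported TCP (z=69.6) would put them at about 53. I'll check this against the first side picture, where the gripper is at its known start pose.

```bash
python3 - <<'E'
from h import *
d=snap('side')
y=np.array([.297,-.955,0])
for z in(207,225,240,255,270):
  for s in(-1,1):print(z,proj(d,np.array([170.9,-549,z])+s*50*y).round(1),end=' ')
  print()
im=cv2.imread('pics/side0.png');g=im[55:75,458:500].max(2)
for r in g:print(''.join('#' if v<70 else '.' for v in r))
c=snap('wrist');g=cv2.cvtColor(c['img'],cv2.COLOR_RGB2GRAY)[215:260,305:345]
print(g[::3,::2])
E
```

```text
207 [477.5  80.7] 207 [465.1  69.9] 
225 [478.6  74.5] 225 [466.1  64. ] 
240 [479.5  69.2] 240 [466.9  58.9] 
255 [480.5  63.8] 255 [467.7  53.8] 
270 [481.4  58.4] 270 [468.5  48.7] 
........######........######..............
........######........######..............
........######........#####...............
.........###..........#####...............
......................#####...............
.....................######...............
......................#####...............
.....................#####................
.....................#####................
.....................#####................
.....................#####................
.....................####.................
..........................................
..........................................
..........................................
..........................................
..........................................
..........................................
..........................................
..........................................
[[108 102  50  52  54  53  53  56  55  55  55  51  52  
[... 520 characters left out ...]
  99 102
   79  69]
 [ 51  64  61  87 101  99  98  99  94  23  28  23  78 101  99  99  98  99
  105  83]
 [ 58  61  61  95  99  99 100  99  94  27  25  24  79  99  98 101  99  98
  103 105]
 [ 65  64  66 101 100  99  98  99  90  25  27  23  70  99  99  99  99  98
  104 108]
 [ 31  29  42 101  98  99  98  99  90  25  25  25  70 101  99  98  99  99
   60  32]
 [ 32  26  56 100  99  99  99  98  91  24  23  24  71  98  99  99  99 100
   76  24]
 [ 31  28  70  99  99 100  98  99  89  22  25  24  64  98 100  99  98  99
   90  28]
 [ 36  33  80  98  99  98 100 101  89  20  27  25  63 100  99  97  98  99
   93  31]
 [ 33  29  91  99  98  98  98 100  87  21  27  22  64 101 100 100  98  98
   95  32]]
```

The start pose shows the same thing: the tips were about 37 mm higher than described. I'll lower the reading to match.

Request:
apply_moves:
  plan:
    - {"grip":-1,"travel":[0,0,0],"dr":[0,0,0]}
    - {"grip":-1,"travel":[0,0,0],"dr":[0,0,0]}
    - {"grip":-1,"travel":[0,0,0],"dr":[0,0,0]}
    - {"grip":-1,"travel":[0,0,0],"dr":[0,0,0]}
    - {"grip":-1,"travel":[0,0,0],"dr":[0,0,0]}

```text
clock: 4.82
eef_pos: [495.9, -230.4, 69.6]
eef_rot: [-0.0, 0.989, 0.15, -0.0]
force: [0.7, 0.1, -0.8]
finger_gap: 85.2
grasp_force: 0.0
```

Request:
apply_moves:
  plan:
    - {"grip":-1,"travel":[0,0,0.012],"dr":[0,0,0]}
    - {"grip":-1,"travel":[0,0,0.012],"dr":[0,0,0]}
    - {"grip":-1,"travel":[0,0,0.01],"dr":[0,0,0]}
    - {"grip":-1,"travel":[0,0,0],"dr":[0,0,0]}

```text
clock: 5.32
eef_pos: [495.5, -230.2, 34.6]
eef_rot: [-0.0, 0.989, 0.15, -0.001]
force: [1.0, 0.5, -0.2]
finger_gap: 85.2
grasp_force: 0.0
```

Request:
apply_moves:
  plan:
    - {"grip":1,"travel":[0,0,0],"dr":[0,0,0]}
    - {"grip":1,"travel":[0,0,0],"dr":[0,0,0]}
    - {"grip":1,"travel":[0,0,0],"dr":[0,0,0]}
    - {"grip":1,"travel":[0,0,0],"dr":[0,0,0]}
    - {"grip":1,"travel":[0,0,0],"dr":[0,0,0]}

```text
clock: 5.95
eef_pos: [496.0, -230.5, 35.9]
eef_rot: [0.0, 0.989, 0.15, 0.0]
force: [-0.6, 0.4, 5.6]
finger_gap: 19.8
grasp_force: 58.4
```

Request:
apply_moves:
  plan:
    - {"grip":1,"travel":[0,0,0],"dr":[0,0,0]}
    - {"grip":1,"travel":[0,0,-0.003],"dr":[0,0,0]}
    - {"grip":1,"travel":[0,0,0],"dr":[0,0,0]}

```text
clock: 6.32
eef_pos: [496.0, -230.4, 38.8]
eef_rot: [-0.0, 0.989, 0.15, 0.0]
force: [0.5, 0.1, -1.7]
finger_gap: 20.3
grasp_force: 58.6
```

```bash
python3 - <<'E'
from h import *
c=snap('wrist');d=snap('side')
a=cv2.resize(c['img'][170:290,260:390],None,fx=4,fy=4,interpolation=cv2.INTER_CUBIC)
b=cv2.resize(d['img'][120:200,310:375],None,fx=4,fy=4,interpolation=cv2.INTER_CUBIC)
o=np.zeros((480,780,3),np.uint8);o[:,:520]=a;o[:320,520:]=b
cv2.imwrite('pics/g1.png',o[:,:,::-1]);s=manip.state();print(s['force'],s['torque'],s['eef_pos'],s['finger_gap'],s['grasp_force'],s['clock'])
np.savez('g1.npz',img=c['img'],R=c['R'],t=c['t'],m=c['mtx'])
E
```

```text
[ 0.42960789  0.81376155 -2.06209471] [0.07566572 0.01406576 0.03844493] [ 495.87317959 -230.38112286   38.57326411] 20.755076093764995 58.63414943218231 6.425
```

View pics/g1.png

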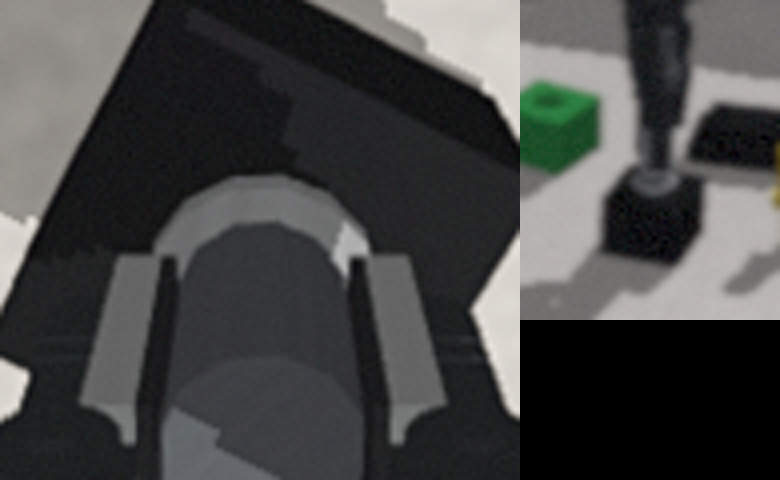

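The pin is held upright between the pads, and it came clear of the holder after the 3 mm lift. Next I'll lift it and go beside the gauge.

Request:
apply_moves:
  plan:
    - {"grip":1,"travel":[0,0,-0.03],"dr":[0,0,0]}
    - {"grip":1,"travel":[0,0,-0.04],"dr":[0,0,0]}
    - {"grip":1,"travel":[0,0,-0.04],"dr":[0,0,0]}
    - {"grip":1,"travel":[0.009,-0.03,0],"dr":[0,0,0]}
    - {"grip":1,"travel":[0.009,-0.054,0],"dr":[0,0,0]}

```text
clock: 7.05
eef_pos: [488.1, -144.9, 148.8]
eef_rot: [0.0, 0.989, 0.149, 0.0]
force: [2.9, 1.3, -2.3]
finger_gap: 20.3
grasp_force: 59.0
```

Request:
apply_moves:
  plan:
    - {"grip":1,"travel":[0.009,-0.055,0],"dr":[0,0,0]}
    - {"grip":1,"travel":[0.009,-0.055,0],"dr":[0,0,0]}
    - {"grip":1,"travel":[0.009,-0.055,0],"dr":[0,0,0]}
    - {"grip":1,"travel":[0,-0.055,0],"dr":[0,0,0]}
    - {"grip":1,"travel":[0,0,0],"dr":[0,0,0]}

```text
clock: 7.68
eef_pos: [447.4, 77.0, 148.6]
eef_rot: [-0.001, 0.988, 0.153, -0.0]
force: [-0.4, -2.1, -1.6]
finger_gap: 19.9
grasp_force: 59.2
```

Request:
apply_moves:
  plan:
    - {"grip":1,"travel":[0,0,0],"dr":[0,0,0]}
    - {"grip":1,"travel":[0,0,0],"dr":[0,0,0]}

```text
clock: 7.92
eef_pos: [448.8, 72.1, 148.6]
eef_rot: [0.0, 0.989, 0.149, -0.0]
force: [-0.0, -0.6, -1.2]
finger_gap: 20.0
grasp_force: 59.2
```

```bash
python3 - <<'E'
from h import *
c=snap('wrist','g2.png');np.savez('g2.npz',img=c['img'],R=c['R'],t=c['t'],mtx=c['mtx'])
s=manip.state();print(s['force'],s['eef_pos'],s['eef_rot'],s['finger_gap'],s['grasp_force'],s['clock'])
for d in manip.outline_of('wrist','gauge'):print(d['score'],d['bbox'])
cv2.imwrite('pics/g2c.png',cv2.resize(c['img'][20:320,160:560,::-1],None,fx=2,fy=2,interpolation=cv2.INTER_CUBIC))
E
```

```text
[ 0.50264412  0.87437591 -2.07682637] [448.78809573  72.1435139  148.60920935] [7.46967697e-05 9.88783387e-01 1.49356648e-01 2.73973593e-05] 20.071166340680552 59.17205214500427 7.975
0.89 [230.7, 45.1, 404.8, 124.8]
```

View pics/g2c.png

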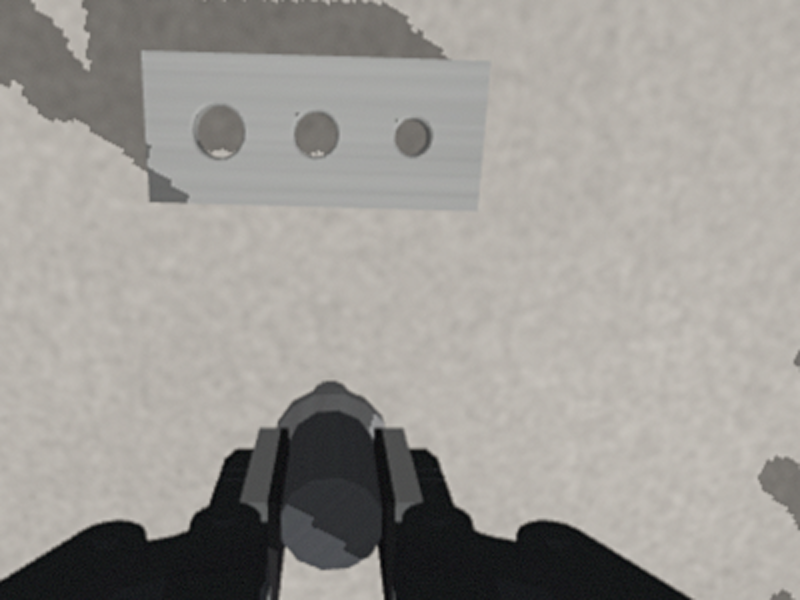

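The narrow hole is on the right at image (366.5,88.5), the middle one at (318,87) and the wide one at (269.5,85.5), so +y of the gauge is about world +y. The shank foot peeks out above the collar at (325,211).

```bash
cat > fit.py <<'E'
from h import *
from scipy.optimize import least_squares
c=dict(np.load('g2.npz'))
k=lambda x,y:(160+x/2-.25,20+y/2-.25)
obs=np.array([k(*p) for p in[(142,51),(490,62),(477,210),(150,202),(219,132),(316.5,134.5),(413.5,137.5)]])
L=np.array([(28,66),(28,-66),(-28,-66),(-28,66),(0,38),(0,0),(0,-38)],float)
def W(p):
    q=p[2];return np.c_[L@np.array([[np.cos(q),np.sin(q)],[-np.sin(q),np.cos(q)]])+p[:2],np.full(7,45.)]
f=lambda p:(np.array([proj(c,x) for x in W(p)])-obs).ravel()
r=least_squares(f,[525,98,.2],loss='soft_l1');print(r.x,r.fun.reshape(-1,2).round(1).tolist());H=W(r.x)[4:];print('holes 2,1,0',H)
g=cv2.cvtColor(c['img'],cv2.COLOR_RGB2GRAY)
for v in range(208,236):
    row=np.where(g[v,290:360]<150)[0]
    if len(row):print(v,row[0]+290,row[-1]+290,end=' | ')
# model pin at TCP
T=np.array([448.8,72.1,148.6]);th=np.linspace(0,2*np.pi,200)
def circ(dx,rr,z):return np.array([proj(c,[T[0]+dx[0]+rr*np.cos(t),T[1]+dx[1]+rr*np.sin(t),z]) for t in th])
for n,rr,z in(('head',11,T[2]+47.4),('ctop',15,T[2]+11.4),('cbot',15,T[2]+6.4),('f12',6.25,T[2]-23.6),('f15',7.75,T[2]-23.6),('f18',9.25,T[2]-23.6)):
    e=circ((0,0),rr,z);print('\n',n,e.min(0).round(1),e.max(0).round(1))
E
python3 fit.py
```

```text
[5.22268081e+02 1.00499450e+02 2.73245576e-01] [[-0.1, -0.0], [1.1, -0.3], [0.8, 1.1], [-0.3, 0.5], [-0.5, -0.3], [-0.4, -0.1], [-0.1, -0.2]]
holes 2,1,0 [[512.01347672 137.0896547   45.        ]
 [522.26808139 100.49944996  45.        ]
 [532.52268606  63.90924522  45.        ]]
210 322 327 | 211 320 330 | 212 318 331 | 213 318 332 | 214 317 333 | 215 316 334 | 216 314 336 | 217 312 339 | 218 310 341 | 219 308 342 | 220 306 343 | 221 305 344 | 222 305 345 | 223 304 346 | 224 303 347 | 225 302 348 | 226 302 349 | 227 301 350 | 228 300 350 | 229 299 351 | 230 299 351 | 231 299 351 | 232 298 351 | 233 298 352 | 234 290 359 | 235 290 359 | 
 head [296.4 258.1] [351.4 306.5]

 ctop [294.5 215.9] [353.8 270.1]

 cbot [295.4 212.4] [353.  265.3]

 f12 [314.1 209. ] [334.6 228.2]

 f15 [311.6 206.6] [337.  230.4]

 f18 [309.2 204.3] [339.5 232.7]
```

The plate fit is good to under 1 px. Hole 0 is at (532.5, 63.9) and the pin axis is about (-0.5,+0.5) mm off the TCP in tool xy. I'll go over hole 0.

Request:
apply_moves:
  plan:
    - {"grip":1,"travel":[0.026,0.0107,0.01],"dr":[0,0,0]}
    - {"grip":1,"travel":[0.026,0.0107,0.02],"dr":[0,0,0]}
    - {"grip":1,"travel":[0.026,0.0107,0.02],"dr":[0,0,0]}
    - {"grip":1,"travel":[0,0,0.02],"dr":[0,0,0]}
    - {"grip":1,"travel":[0,0,0.005],"dr":[0,0,0]}

```text
clock: 8.65
eef_pos: [532.0, 65.1, 72.6]
eef_rot: [-0.0, 0.989, 0.15, -0.001]
force: [-0.5, -0.7, -1.1]
finger_gap: 20.2
grasp_force: 59.2
```

Request:
apply_moves:
  plan:
    - {"grip":1,"travel":[0,0,0],"dr":[0,0,0]}
    - {"grip":1,"travel":[0,0,0],"dr":[0,0,0]}
    - {"grip":1,"travel":[0,0,0],"dr":[0,0,0]}

```text
clock: 9.02
eef_pos: [532.8, 65.9, 74.2]
eef_rot: [-0.0, 0.989, 0.15, 0.0]
force: [-0.0, 0.0, -1.7]
finger_gap: 20.2
grasp_force: 59.2
```

```bash
python3 - <<'E'
from h import *
P=[];F=[]
for i in range(6):
    c=snap('wrist');s=manip.state();P.append(s['eef_pos']);F.append(s['force'])
m=np.mean(P,0);print(m,np.std(P,0),np.mean(F,0),s['eef_rot'],s['clock'])
from math import *
# predicted pin centre vs hole
print('pin',m[:2]+[-.33,-.63],'hole',[532.52,63.91])
np.savez('g3.npz',img=c['img'],R=c['R'],t=c['t'],mtx=c['mtx'])
g=cv2.cvtColor(c['img'],cv2.COLOR_RGB2GRAY)
for z,x,y in((45,532.52,63.91),):
    e=np.array([proj(c,[x+7*cos(t),y+7*sin(t),z]) for t in np.linspace(0,2*pi,100)]);print('hole ell',e.min(0),e.max(0))
e=np.array([proj(c,[522.27+8.5*cos(t),100.5+8.5*sin(t),45]) for t in np.linspace(0,2*pi,100)]);print('hole1 ell',e.min(0),e.max(0))
for v in range(192,236,2):print(v,g[v,300:352:2])
E
```

```text
[532.59593281  65.823671    73.87040704] [0.05239016 0.02120662 0.14318848] [-0.00969346  0.26704312 -1.46888536] [-4.61302222e-05  9.88630065e-01  1.50368181e-01  4.50563549e-05] 9.325
pin [532.26593281  65.193671  ] hole [532.52, 63.91]
hole ell [316.14431028 206.01601196] [338.52622498 227.00724325]
hole1 ell [252.88438007 201.99140319] [280.13188    227.55979985]
192 [117 115 112 115 149 181 183 181 181 180 180 181 180 181 181 181 181 181
 181 181 181 180 181 181 181 180]
194 [113 114 114 113 111 114 147 181 179 179 179 179 178 179 178 178 179 178
 179 178 179 178 179 179 179 178]
196 [113 111 113 113 114 112 110 112 176 176 175 176 177 177 176 176 176 175
 177 176 175 175 175 176 175 177]
198 [112 110 110 111 112 111 109 139 178 175 174 174 174 174 175 175 174 173
 174 175 174 175 174 174 174 174]
200 [112 111 112 111 111 111 109 110 122 158 177 176 176 175 174 175 174 175
 173 174 174 174 174 174 174 174]
202 [114 112 111 112 113 113 112 113 110 109 125 157 177 175 176 175 174 175
 174 175 174 174 175 175 174 175]
204 [112 112 112 112 112 112 111 111 113 113 111 106 122 177 174
[... 1011 characters left out ...]

  98  99  96  94  86 161 176 174]
224 [177 171  82  92  93  95  98  98  99  96  94  98 100 101 103 100 103  99
  96  97  96  96 110  98 161 176]
226 [174 100  91  95  92  97  98  99  95  61  55  53  52  44  44  57  84 100
  99  96  95  95 149 147  96 162]
228 [130  86  94  95  94  96 101  77  46  42  45  49  45  47  45  46  39  47
  68  92  97  99 161 160 145 112]
230 [ 81  99  97  94  95  94  54  44  46  46  49  45  47  45  47  47  43  44
  44  43  89 108 141 159 156 144]
232 [ 96  99  96  94  80  45  43  47  46  46  46  45  47  47  46  45  45  46
  47  42  48  89  98 109 158 158]
234 [ 57  39  78  93  51  43  48  44  45  46  46  44  45  47  45  46  47  45
  45  44  43  60 101  88  65  76]
```

```bash
python3 - <<'E'
from h import *
c=dict(np.load('g3.npz'))
f=ray(c,325,219.6,50.3);h=ray(c,327.7,216.3,45);d=h-f;X=np.array([.9548,.2973]);Y=np.array([.2973,-.9548])
print(f,h,'tool',X@d[:2],Y@d[:2])
d=np.array([532.52,63.91])-[532.27,65.19];print(X@d,Y@d)
E
```

```text
[532.15136403  65.31842479  50.3       ] [532.78797656  63.75409011  45.        ] tool 0.14276094200108894 1.6828916650553503
-0.14184400000000036 1.296469000000001
```

Request:
apply_moves:
  plan:
    - {"grip":1,"travel":[0,0.0015,0],"dr":[0,0,0]}
    - {"grip":1,"travel":[0,0,0.003],"dr":[0,0,0]}
    - {"grip":1,"travel":[0,0,0.002],"dr":[0,0,0]}
    - {"grip":1,"travel":[0,0,0.001],"dr":[0,0,0]}
    - {"grip":1,"travel":[0,0,0],"dr":[0,0,0]}

```text
clock: 9.95
eef_pos: [532.9, 64.4, 67.5]
eef_rot: [-0.0, 0.989, 0.15, -0.0]
force: [-0.1, -0.0, -2.2]
finger_gap: 20.1
grasp_force: 59.2
```

Request:
apply_moves:
  plan:
    - {"grip":1,"travel":[0,0,0.001],"dr":[0,0,0]}
    - {"grip":1,"travel":[0,0,0],"dr":[0,0,0]}

```text
clock: 10.2
eef_pos: [533.0, 64.3, 66.6]
eef_rot: [-0.0, 0.989, 0.15, -0.0]
force: [-0.7, 0.7, -2.1]
finger_gap: 19.9
grasp_force: 59.2
```

Request:
apply_moves:
  plan:
    - {"grip":1,"travel":[0,0,0.001],"dr":[0,0,0]}
    - {"grip":1,"travel":[0,0,0],"dr":[0,0,0]}

```text
clock: 10.45
eef_pos: [532.9, 64.4, 65.6]
eef_rot: [-0.0, 0.989, 0.15, -0.0]
force: [-0.3, -0.1, -1.5]
finger_gap: 20.0
grasp_force: 59.2
```

Request:
apply_moves:
  plan:
    - {"grip":1,"travel":[0,0,0.001],"dr":[0,0,0]}
    - {"grip":1,"travel":[0,0,0],"dr":[0,0,0]}

```text
clock: 10.7
eef_pos: [532.9, 64.4, 64.5]
eef_rot: [-0.0, 0.989, 0.15, -0.0]
force: [0.7, 0.4, -2.1]
finger_gap: 20.4
grasp_force: 59.2
```

Request:
apply_moves:
  plan:
    - {"grip":1,"travel":[0,0,0.001],"dr":[0,0,0]}
    - {"grip":1,"travel":[0,0,0.001],"dr":[0,0,0]}
    - {"grip":1,"travel":[0,0,0],"dr":[0,0,0]}

```text
clock: 11.08
eef_pos: [532.9, 64.4, 62.5]
eef_rot: [-0.0, 0.989, 0.15, -0.0]
force: [-0.1, -0.6, -1.8]
finger_gap: 20.6
grasp_force: 59.2
```

Request:
apply_moves:
  plan:
    - {"grip":1,"travel":[0,0,0.0015],"dr":[0,0,0]}
    - {"grip":1,"travel":[0,0,0.0015],"dr":[0,0,0]}
    - {"grip":1,"travel":[0,0,0],"dr":[0,0,0]}

```text
clock: 11.45
eef_pos: [532.9, 64.3, 59.5]
eef_rot: [-0.0, 0.989, 0.15, -0.0]
force: [0.4, -0.0, -2.1]
finger_gap: 20.2
grasp_force: 59.2
```

Request:
apply_moves:
  plan:
    - {"grip":1,"travel":[0,0,0.003],"dr":[0,0,0]}
    - {"grip":1,"travel":[0,0,0.003],"dr":[0,0,0]}
    - {"grip":1,"travel":[0,0,0],"dr":[0,0,0]}

```text
clock: 11.82
eef_pos: [532.8, 64.3, 53.3]
eef_rot: [-0.0, 0.989, 0.15, -0.0]
force: [0.2, 0.4, -2.1]
finger_gap: 20.1
grasp_force: 59.2
```

```bash
python3 - <<'E'
from h import *
s=manip.state();print(s['eef_pos'],s['force'],s['clock'])
c=snap('wrist');np.savez('g4.npz',img=c['img'],R=c['R'],t=c['t'],mtx=c['mtx'])
g=cv2.cvtColor(c['img'],cv2.COLOR_RGB2GRAY)
for z in (45,):print(proj(c,[532.6,63.8,45]))
for v in range(196,232,2):print(v,g[v,296:356:2])
E
```

```text
[532.82696803  64.3401674   53.34095816] [ 0.23927636  0.41172093 -2.07788137] 11.825
[325.13606472 229.07560243]
196 [119 117 118 117 120 118 118 117 118 118 118 117 115 150 184 185 183 182
 182 182 182 182 181 182 181 181 182 181 182 182]
198 [119 119 118 118 119 119 118 119 119 119 119 120 118 116 118 152 185 184
 183 184 183 184 183 183 184 182 183 182 183 183]
200 [120 119 120 120 119 120 119 121 119 119 120 119 118 118 118 115 138 186
 184 183 184 184 185 185 185 185 185 184 184 184]
202 [118 119 119 118 118 119 119 119 118 119 118 118 119 118 119 119 149 188
 186 185 186 186 185 186 185 186 185 184 185 186]
204 [119 118 117 118 117 117 117 117 117 117 118 120 117 119 118 118 116 153
 185 183 183 184 183 183 183 184 184 183 184 184]
206 [116 115 117 116 116 116 116 116 116 116 116 115 116 116 116 116 115 112
 171 182 181 181 182 182 181 181 180 181 182 181]
208 [115 115 113 114 117 114 115 116 115 114 116 116 114 114 116 115 114 115
 181 180 181 180 180 179 180 179 180 179 180 179]
210 [114 115 115 115 114 114 115 115 115 115 116 115 114 115 114 116 111 143
 181 179 179 177 178
[... 599 characters left out ...]
102 101 101 103
 103 103 103  96  84  86 162 182 180 179 179 179]
222 [116 116 118 117 106  80  89  97 101 102 102  98  97  98 101 102 103 103
 103 102 102 102 100  98  89 169 185 182 181 182]
224 [115 115 116 113  80  97  97  98 100 102 101 100  99 101 103 101 104 104
 106 101 100  99 100 101  96  99 170 183 182 182]
226 [116 117 116  86  98  98  96 101 103 103  98  60  56  56  53  48  46  59
  87 104 103 101 100 100 100 149  99 167 181 179]
228 [117 118  97  93  99  97  96 101 103  82  46  45  49  46  47  49  49  45
  44  51  73  95 101 101 120 166 148 117 181 180]
230 [119 111  85 100  99  97  97  97  56  46  44  49  50  49  47  50  50  47
  46  49  43  48  92 100 129 162 160 148 183 182]
```

The shank is in the hole: the foot is out of sight and there is no resistance. I'll ease it down to the collar.

Request:
apply_moves:
  plan:
    - {"grip":1,"travel":[0,0,0.003],"dr":[0,0,0]}
    - {"grip":1,"travel":[0,0,0.003],"dr":[0,0,0]}
    - {"grip":1,"travel":[0,0,0.003],"dr":[0,0,0]}
    - {"grip":1,"travel":[0,0,0.002],"dr":[0,0,0]}
    - {"grip":1,"travel":[0,0,0],"dr":[0,0,0]}

```text
clock: 12.5
eef_pos: [532.9, 64.3, 42.5]
eef_rot: [-0.0, 0.989, 0.15, -0.0]
force: [-0.7, 0.0, -2.5]
finger_gap: 20.3
grasp_force: 59.2
```

Request:
apply_moves:
  plan:
    - {"grip":1,"travel":[0,0,0.001],"dr":[0,0,0]}
    - {"grip":1,"travel":[0,0,0.001],"dr":[0,0,0]}
    - {"grip":1,"travel":[0,0,0],"dr":[0,0,0]}

```text
clock: 12.88
eef_pos: [533.0, 64.4, 40.6]
eef_rot: [-0.0, 0.989, 0.15, -0.0]
force: [-0.9, -0.3, -1.4]
finger_gap: 20.2
grasp_force: 59.2
```

Request:
apply_moves:
  plan:
    - {"grip":1,"travel":[0,0,0.001],"dr":[0,0,0]}
    - {"grip":1,"travel":[0,0,0.0005],"dr":[0,0,0]}
    - {"grip":1,"travel":[0,0,0],"dr":[0,0,0]}

```text
clock: 13.25
eef_pos: [533.0, 64.4, 39.1]
eef_rot: [-0.0, 0.989, 0.15, -0.0]
force: [0.6, 0.5, -1.7]
finger_gap: 20.6
grasp_force: 59.2
```

Request:
apply_moves:
  plan:
    - {"grip":1,"travel":[0,0,0.0005],"dr":[0,0,0]}
    - {"grip":1,"travel":[0,0,0.0005],"dr":[0,0,0]}
    - {"grip":1,"travel":[0,0,0],"dr":[0,0,0]}

```text
clock: 13.62
eef_pos: [533.0, 64.4, 38.2]
eef_rot: [-0.0, 0.989, 0.15, 0.0]
force: [-0.7, 0.2, 4.0]
finger_gap: 20.2
grasp_force: 59.4
```

The collar has contacted the plate, with about 6 N on it. Release and retreat.

Request:
apply_moves:
  plan:
    - {"grip":-0.2,"travel":[0,0,0],"dr":[0,0,0]}
    - {"grip":-1,"travel":[0,0,0],"dr":[0,0,0]}
    - {"grip":-1,"travel":[0,0,0],"dr":[0,0,0]}
    - {"grip":-1,"travel":[0,0,0],"dr":[0,0,0]}
    - {"grip":-1,"travel":[0,0,0],"dr":[0,0,0]}

```text
clock: 14.25
eef_pos: [533.0, 64.4, 38.1]
eef_rot: [-0.0, 0.989, 0.15, 0.0]
force: [0.3, -0.2, 0.5]
finger_gap: 85.9
grasp_force: 0.0
```

Request:
apply_moves:
  plan:
    - {"grip":-1,"travel":[0,0,0],"dr":[0,0,0]}
    - {"grip":-1,"travel":[0,0,-0.01],"dr":[0,0,0]}
    - {"grip":-1,"travel":[0,0,-0.03],"dr":[0,0,0]}
    - {"grip":-1,"travel":[0,0,-0.05],"dr":[0,0,0]}
    - {"grip":-1,"travel":[0,0,-0.03],"dr":[0,0,0]}

```text
clock: 14.88
eef_pos: [533.3, 64.3, 160.9]
eef_rot: [-0.0, 0.989, 0.15, 0.001]
force: [-0.3, 0.6, -0.7]
finger_gap: 85.5
grasp_force: 0.0
```

Request:
apply_moves:
  plan:
    - {"grip":-1,"travel":[0,0,0],"dr":[0,0,0]}
    - {"grip":-1,"travel":[0,0,0],"dr":[0,0,0]}
    - {"grip":-1,"travel":[0,0,0],"dr":[0,0,0]}

```text
clock: 15.25
eef_pos: [532.6, 64.3, 157.4]
eef_rot: [-0.0, 0.989, 0.15, -0.001]
force: [-0.0, -0.1, 0.2]
finger_gap: 85.6
grasp_force: 0.0
```

```bash
python3 - <<'E'
from h import *
c=snap('wrist');s=manip.state();print(s['eef_pos'],s['finger_gap'],s['force'],s['clock'])
for d in manip.outline_of('wrist','pin_a'):print(d['score'],d['bbox'])
from math import *
for n,r,z in(('head',11,86),('collar',15,50)):
  e=np.array([proj(c,[532.6+r*cos(t),63.9+r*sin(t),z]) for t in np.linspace(0,6.28,90)]);print(n,e.min(0),e.max(0))
g=cv2.cvtColor(c['img'],cv2.COLOR_RGB2GRAY);b=g[160:240:3,295:360:2]
for r in b:print(''.join(' .:-=+*#%@'[9-min(int(v)//22,9)] for v in r))
E
```

```text
[532.64021524  64.32357153 157.4605446 ] 85.37541934364627 [-0.12575494 -0.14364063  0.66451755] 15.3
0.86 [308.3, 162.0, 343.7, 211.1]
0.6 [0.0, 60.2, 20.1, 100.4]
head [310.46483677 181.49844308] [339.75612596 209.4923295 ]
collar [307.64909599 166.1107564 ] [342.64265751 199.93427487]
++++++++++++=:::::::::::::-:::-::
+++++++++++++++=:::::::::::::::::
++++++++++++****+**-:::::::::::::
++++++++++*****+=--=+----------::
+++++++++****##%%+=---=:-----:-::
:-++++++***#%%%%%%%#=----------::
::-=+++***%%%%%%%%%%#=--:::::::::
:::::-+**#%%%%%%%%%%%*---------::
::-::++**%%#*******#%#---::::::::
::--::--=%***********#=--------::
--------=#************+--------::
::::::::=*************=:--:---:::
-::----:-*************+:-:----:::
::::::::-*************-::::::::::
:::::::::-***********=:::::::::::
-:::-------********+----------:::
:::::::::::::-+===-::::::::::::::
:::::::::::::::::::::::::::-:-:::
::::::::::::::::::::::::::::.::::
::::::::::::::::::::::::::::::::.
:::::::::::::::::::::::::::::::::
:::::::::::::::::::::::::::::::::
:::::::::::::::::::::::::::::::::
::::::::.::::::::::::::::::::::::
:::::::::::::::::::::::::::::::::
:::::::::::::::::::::::::::::::::
:::::::::::::::::::::::::::::::::
```

The pin stands upright with head and collar where a seated pin should be, so I'll hand in.

```bash
python3 -c "
from rig import manip
print(manip.hand_in())"
```

```text
the job is handed in; nothing more can be done
None
```

The pin from the single holder passed the first and narrowest hole (hole 0, 14 mm), so it is the 12.5 mm pin; it was eased down until its collar touched the plate, left standing upright there, and the job is handed in at about 15 s.

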